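# Put the rotary cutter away in the push-latch box

### The job

Clear the cutting table: press the blue lid to spring its box open, lay the orange rotary cutter on the floor of that box without dropping it, then push the lid down until it latches again. The box with the white lid has been left sprung open: push its lid down until it latches too. Both lids must end latched shut, and the other things on the table must stay where they are and upright.

Things in the scene. Friction and masses are not known exactly. Their poses are not given: they have to be found in the camera images.
- cutter: rotary cutter lying flat, orange handle 100 x 26 x 24 mm high with a black round guard (42 mm across, 14 mm thick, 4 to 18 mm high) at one end; 145 mm long in all, 0.08 to 0.15 kg. Origin: on its underside, its long axis is x, the guard at +x: handle from x = -72 to +27 mm, guard centre at x = +51 mm. Grip across the handle (26 mm).
- blue_box: grey box fixed to the table, 210 (x) x 150 (y) x 75 mm high, walls 4, inner floor 5 mm above the table, blue lid. Origin: centre of the underside; x points from the latch end (near the robot) to the hinge end, z up. A black latch housing, 50 wide and 53 high, stands inside at the middle of the latch end and reaches to x = -66 mm; free floor: x -66 to +101, y -71 to +71 mm
- white_box: grey box fixed to the table, 210 (x) x 150 (y) x 75 mm high, walls 4, inner floor 5 mm above the table, white lid. Origin: centre of the underside; x points from the latch end (near the robot) to the hinge end, z up. A black latch housing, 50 wide and 53 high, stands inside at the middle of the latch end and reaches to x = -66 mm; free floor: x -66 to +101, y -71 to +71 mm
- blue_lid (a joint): blue lid's hinge angle, rad: 0 latched shut (rests within 0.01), 1.8 sprung fully open (a little past upright), -0.053 rigid stop when pressed in. Push latch: pressed right to the stop and let go it changes state: latched -> springs up to 1.8 in about 1 s; open -> caught at 0. A press short of -0.05 may not change it. About 4 N at the pad, 9 N against the stop is plenty. It cannot rest half open
- white_lid (a joint): white lid's hinge angle, rad: 0 latched shut (rests within 0.01), 1.8 sprung fully open (a little past upright), -0.053 rigid stop when pressed in. Push latch: pressed right to the stop and let go it changes state: latched -> springs up to 1.8 in about 1 s; open -> caught at 0. A press short of -0.05 may not change it. About 4 N at the pad, 9 N against the stop is plenty. It cannot rest half open
- blue_hinge (a point): middle of the blue lid's hinge line, at (98, 0, 66) mm in its box's frame, axes as the box's; the lid turns about y. The lid: a plate 190 mm long from here, 138 wide, 6 thick, inset between the walls; shut, its top is 72 mm above the table, 3 mm below the rim; open, its edge is about 252 mm above the table. A black striker (22 x 28 mm) hangs 41 mm under its free edge
- white_hinge (a point): middle of the white lid's hinge line, at (98, 0, 66) mm in its box's frame, axes as the box's; the lid turns about y. The lid: a plate 190 mm long from here, 138 wide, 6 thick, inset between the walls; shut, its top is 72 mm above the table, 3 mm below the rim; open, its edge is about 252 mm above the table. A black striker (22 x 28 mm) hangs 41 mm under its free edge
- blue_lid_press (a point): middle of the dark 60 mm square press pad on the top of the blue lid, 145 mm from the hinge line, 45 mm from the free edge; moves with the lid
- white_lid_press (a point): the same pad on the white lid; two small thread spools (34 mm across and high) stand on the floor of that box, well below the lid
- red_spool: small loose thread spool, 34 mm across and high, standing on the floor of the blue box near one hinge-end corner (on the box's +y side); may be nudged
- tall_spool: white thread spool with blue ends, standing, 54 mm across, 85 mm high; origin at its foot
- cone: green thread cone, standing, 72 mm across, 130 mm high; origin at its foot
- pin_jar: clear jar with red cap, standing, 56 mm across, 70 mm high; origin at its foot
- weight: steel pattern weight, 64 mm across, 42 mm high; origin at its foot
- chalk_block: blue block 70 x 35 x 20 mm lying flat; origin under its centre

How it is judged:
On the way, in this order (a step that is already met when the one before it is completed fails the run):
1. the blue lid has been released and stands open (value of joint blue_lid above 1.4 rad), for 0.2 s.
2. the cutter lies on the floor of the blue box, let go, under the open lid (x of cutter in the frame of blue_box between -0.05 and 0.085 m and y of cutter in the frame of blue_box between -0.06 and 0.06 m and z of cutter in the frame of blue_box below 0.02 m and linear speed of cutter below 0.02 m/s and contact force between the fingers and cutter below 0.1 N and value of joint blue_lid above 0.8 rad), for 0.2 s.
At the end, for the whole second after the job is handed in: The cutter lies at rest on the floor of the blue box (its origin inside the walls, less than 20 mm above the box's underside), and both lids are latched: each stays within 0.03 rad of shut with nothing touching the boxes (x of cutter in the frame of blue_box between -0.05 and 0.085 m and y of cutter in the frame of blue_box between -0.06 and 0.06 m and z of cutter in the frame of blue_box below 0.02 m and linear speed of cutter below 0.02 m/s and value of joint each of blue_lid, white_lid below 0.03 rad and contact force between the arm and blue_box below 0.1 N and contact force between the arm and white_box below 0.1 N).
It fails at once if the cutter is dropped or thrown (faster than 0.6 m/s out of the fingers) (linear speed of cutter above 0.6 m/s and contact force between the fingers and cutter below 0.1 N).
It fails at once if one of the other things on the table is moved more than 50 mm (distance of any of tall_spool, cone, pin_jar, weight, chalk_block from where it was at the start of the episode above 0.05 m).
It fails at once if the tall spool, cone, jar or weight is knocked over (angle between any of tall_spool, cone, pin_jar, weight's own z axis and vertical above 0.7 rad).
It also fails if it takes over 67 s, if anything falls off the work surface, if the arm or the gripper's body presses on something with over 40 N, if the wrist force passes 120 N, or if a joint passes its speed limit or range.

### The arm

A 6-joint arm with a two-finger parallel gripper is mounted at the origin on the work surface. World frame = base frame: x ahead of the robot, y to its left, z up, the work surface at z = 0. Lengths are in m, angles in rad, forces in N, time in s.
With the tool pointing down it reaches from about 0.425 to 1.125 m from the base axis. Payload 14.9 kg.
Tool frame: the origin (TCP) lies between the finger pads; the fingertips stand 17 mm ahead of it and the grasp point (between the pads) lies 2 mm behind it; z points along the fingers, y is the line along which they close (so a half turn about z gives the same grasp; the last joint's range is limited). The gripper opens to 91 mm and grips with 3 to 60 N. Pads are 32 mm wide; open, the fingers measure 118 mm over their backs; the gripper's body (76 mm by 178 mm) begins 60 mm behind the grasp point.
Start: joints at [1.144, 0.379, 1.734, -0, 1.028, -0.033], TCP at [0.269, 0.646, 0.231] pointing down, gripper open.
Joint ranges: [-2.77, 2.77], [-0.74, 2.19], [0, 2.66], [-1.06, 4.2], [0.31, 2.87], [-3.08, 3.08]. Speed limits (rad/s): [1.89, 1.89, 2.39, 3.14, 3.14, 3.14].

### API

Orientations are given as a rotation vector (axis times angle).
In Python, from cell import sensors, optics, r gives the robot as it stands. The module is installed in compiled form; this text tells all that it offers.
- The arm moves only by the tool jog_arm, never from a script. Its argument "increments" is a list of rows, each an object with "gripper": the gripper's target within -1 to 1 (fully open at 1, half-way at 0, shut at -1); "translation": the shift along the tool's x, y, z normalised to -1 to 1, where 1 is 200 mm, a list of three; "twist": the turn about the tool's z normalised to -1 to 1, where 1 is 360 degrees. In form: [{"gripper": gripper, "translation": [tx, ty, tz], "twist": twist}, ...]. A call has 1 to 5 rows; each row is the pose to reach, as a shift and turn from the pose commanded when the call began, along the tool's axes at that moment, turning the shorter way round; what a row does not reach only later rows make up. A row lasts 1/10 s, in which the tool goes at most 50 mm and 8.59 degrees, less where a joint would pass 70% of its speed; a pose out of reach is approached as far as the arm can. A call with a number of a shift or a turn outside -1 to 1 is refused whole. A call with a gripper value outside its range is refused whole. The fingers move at their own pace and stop on an object; "grip_force" is the grip in N (left out, the last holds). Time passes only in rows, so rows that repeat a pose let the fingers close. It gives the time, the measured TCP pose, the force, the opening and the grip force at its end, in the units of the state.
- sensors.get_state(): the state, without advancing time (a new reading comes with each control period).
- optics.capture(name): name is "side" or "top" or "wrist"; returns a dict with "pixels" (400x640x3 uint8, red, green, blue), "z_map" (400x640 float32, m along the optical axis (not along the pixel's ray), 0 where there is no reading), "mtx" (3x3 intrinsics, pixels), "camera_from_world" (4x4, takes a point from world to camera coordinates). Camera axes: x right, y up, looking along -z (the intrinsics and any distortion apply to the point x, -y, -z); pixel columns grow to the right and rows downward; lengths in m; the calibration is good to about 2 mm. A picture is of the moment at which its call begins.
- r.finish_job(): hands the job in; it is judged then, once.
The state is a dict: "t": time; "joint_positions": joint angles; "joint_vel": joint speeds; "effort": joint torques, N m; "ee_pos": TCP position; "tool_rot": TCP orientation; "force": force on the tool from outside, world axes, zero at the start; "ft_torque": the same for the moment, N m; "finger_gap": finger opening in m; "grasp_force": force on a finger pad.
Only numpy, scipy, OpenCV 4.12 (cv2) and the standard library are available. Lean on these libraries where they do the work, as an engineer would, in place of code of your own. Each camera call takes 0.05 s, during which the arm holds its last target. There are 200 camera calls.

## Working session

There is one attempt and no reset: what is moved stays moved. The work goes in short steps, Python scripts to look and compute and a tool call to move; the robot and the scene stay as the last step left them, time stands still between calls to the robot, and variables do not carry over. Pictures are saved under pics/ and viewed, at most 10 in all, crops included, and the job is handed in when it is done.

Besides the shell and the picture viewer there is one more tool, called after "Call:" by a JSON object that holds its "fn" and its "kwargs". jog_arm: Moves the arm, as the interface text tells. Scaled input: -1 to 1 covers 200 mm each way for a shift and 360 degrees each way for a turn. Its arguments: {"type":"object","properties":{"increments":{"type":"array"},"grip_force":{"type":"number"}},"required":["increments"]}

```bash
mkdir -p pics && cat > h.py <<'E'
import numpy as np, cv2
from cell import sensors, optics, r
def cap(name, fn=None):
    c=optics.capture(name)
    if fn: cv2.imwrite('pics/'+fn, c['pixels'][:,:,::-1])
    np.savez('last_%s.npz'%name, **c)
    return c
def load(name): return dict(np.load('last_%s.npz'%name))
def world(c,u,v):
    z=float(np.median([d for d in c['z_map'][v-1:v+2,u-1:u+2].ravel() if d>0] or [0]))
    K=c['mtx']; x=(u-K[0,2])/K[0,0]*z; y=(v-K[1,2])/K[1,1]*z
    return (np.linalg.inv(c['camera_from_world'])@[x,-y,-z,1])[:3]
def st():
    s=sensors.get_state()
    print({k:np.round(s[k],3).tolist() for k in ('t','ee_pos','tool_rot','joint_positions','force','finger_gap','grasp_force')})
    return s
E
python3 - <<'E'
from h import *
cap('top','top1.png'); cap('side','side1.png'); st()
E
```

```text
{'t': 0.1, 'ee_pos': [0.268, 0.646, 0.23], 'tool_rot': [-0.615, -3.081, 0.001], 'joint_positions': [1.144, 0.379, 1.735, 0.0, 1.029, -0.033], 'force': [-0.016, 0.276, -0.447], 'finger_gap': 0.091, 'grasp_force': 0.0}
```

View pics/top1.png

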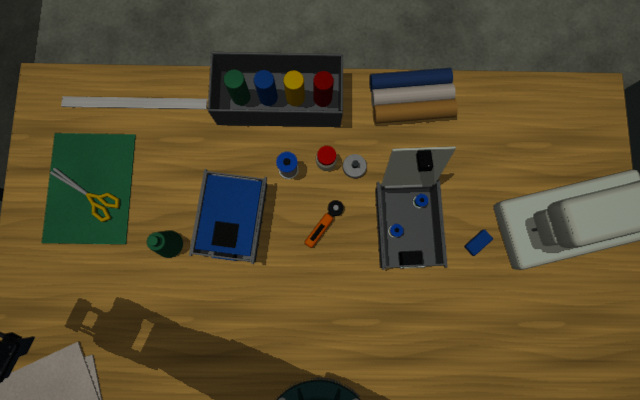

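View pics/side1.png

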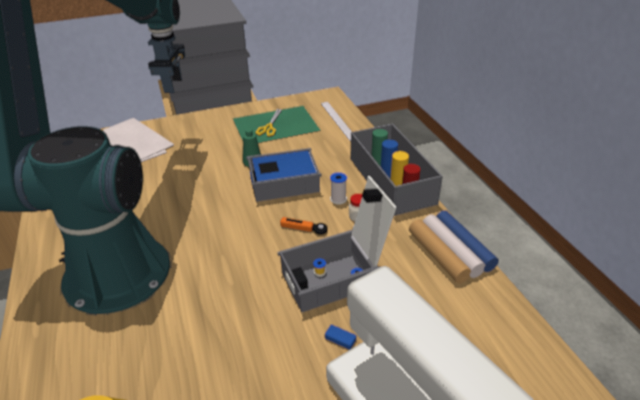

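The top view shows the blue box (corners about (205,172), (267,180), (256,262), (191,257), pad (225,234)), the cutter running from (308,246) to its guard at (336,208), and the white box open with its rim from (377,190) to (446,266). The side view agrees.

```bash
python3 - <<'E'
from h import *
c=load('top')
for n,(u,v) in dict(bpad=(225,234),blidTL=(208,180),blidTR=(262,184),guard=(336,208),h1=(310,242),h2=(327,219),wh_lo=(398,263),jar=(327,155),wt=(350,170),spool=(283,158),cone=(156,243),wlidtop=(420,151)).items():
    print(n,(u,v),world(c,u,v).round(3))
# height-masked contours
H,W=c['z_map'].shape; u,v=np.meshgrid(np.arange(W),np.arange(H)); z=c['z_map']; K=c['mtx']
P=np.stack([(u-K[0,2])/K[0,0]*z,-(v-K[1,2])/K[1,1]*z,-z,np.ones_like(z)],-1)@np.linalg.inv(c['camera_from_world']).T
px=c['pixels'].astype(int)
def rect(n,m):
    q=P[m][:,:2].astype(np.float32); print(n,len(q),[np.round(a,3) for a in cv2.minAreaRect(q)], 'mean',q.mean(0),'z',np.median(P[m][:,2]).round(3))
hsv=cv2.cvtColor(c['pixels'],cv2.COLOR_RGB2HSV)
def roi(a,b,c_,d): return (u>a)&(u<b)&(v>c_)&(v<d)
rect('bluebox rim',roi(185,272,165,268)&(P[...,2]>.06)&(P[...,2]<.09))
rect('blue lid',roi(185,272,165,268)&(hsv[...,0]>100)&(hsv[...,0]<125)&(hsv[...,1]>150)&(P[...,2]>.06))
rect('white rim',roi(370,455,187,275)&(P[...,2]>.066)&(P[...,2]<.085))
m=roi(295,350,195,255)&(P[...,2]>.010)&(P[...,2]<.04)
rect('cutter',m); rect('handle',m&(hsv[...,1]>150)&(px[...,0]>120)&(P[...,2]>.019))
E
```

```text
bpad (225, 234) [0.493 0.234 0.073]
blidTL (208, 180) [0.628 0.284 0.071]
blidTR (262, 184) [0.621 0.148 0.071]
guard (336, 208) [ 0.57  -0.042  0.02 ]
h1 (310, 242) [0.48  0.025 0.022]
h2 (327, 219) [ 0.54  -0.019  0.023]
wh_lo (398, 263) [ 0.43  -0.205  0.007]
jar (327, 155) [ 0.7   -0.015  0.068]
wt (350, 170) [ 0.673 -0.078  0.02 ]
spool (283, 158) [0.686 0.096 0.083]
cone (156, 243) [0.465 0.384 0.126]
wlidtop (420, 151) [ 0.663 -0.21   0.25 ]
bluebox rim 5210 [array([0.54, 0.23]), array([0.161, 0.219]), np.float64(83.517)] mean [0.54209965 0.22996856] z 0.072
blue lid 3613 [array([0.528, 0.15 ]), array([0.31 , 0.197]), np.float64(79.502)] mean [0.5471053  0.22750849] z 0.071
white rim 772 [array([ 0.518, -0.227]), array([0.202, 0.162]), np.float64(3.11)] mean [ 0.5057249  -0.22833797] z 0.074
cutter 576 [array([ 0.532, -0.007]), array([0.04 , 0.144]), np.float64(50.628)] mean [ 0.53177506 -0.01088714] z 0.021
handle 172 [array([0.512, 0.004]), array([0.021, 0.094]), np.float64(54.54)] mean [0.5151979  0.00157326] z 0.023
```

Call:
{"fn": "jog_arm", "kwargs": {"increments": [{"gripper":-1,"translation":[-0.89,-0.74,0],"twist":0},{"gripper":-1,"translation":[-0.89,-0.74,0],"twist":0},{"gripper":-1,"translation":[-0.89,-0.74,0],"twist":0},{"gripper":-1,"translation":[-0.89,-0.74,0],"twist":0},{"gripper":-1,"translation":[-0.89,-0.74,0],"twist":0}], "grip_force": 20}}

```text
t: 0.6
ee_pos: [0.3769, 0.4387, 0.2306]
tool_rot: [-0.616, -3.08, 0.001]
force: [0.9, 0.2, 0.1]
finger_gap: 0.0539
grasp_force: 0.0
```

Call:
{"fn": "jog_arm", "kwargs": {"increments": [{"gripper":-1,"translation":[-0.89,-0.74,0.2],"twist":0},{"gripper":-1,"translation":[-0.89,-0.74,0.2],"twist":0},{"gripper":-1,"translation":[-0.89,-0.74,0.2],"twist":0},{"gripper":-1,"translation":[-0.89,-0.74,0.2],"twist":0},{"gripper":-1,"translation":[-0.89,-0.74,0.2],"twist":0}]}}

```text
t: 1.1
ee_pos: [0.4843, 0.2339, 0.1903]
tool_rot: [-0.616, -3.08, 0.001]
force: [1.0, 0.5, 0.2]
finger_gap: 0.0144
grasp_force: 0.0
```

```bash
cat >> h.py <<'E'
from scipy.spatial.transform import Rotation as R
def to(s,p,yaw=None):
    "increment (normalised) to world TCP p, tool-y axis at world angle yaw (deg)"
    M=R.from_rotvec(s['tool_rot']).as_matrix(); d=M.T@(np.array(p)-s['ee_pos'])/.2
    y=np.degrees(np.arctan2(M[1,1],M[0,1])); tw=0 if yaw is None else -((yaw-y+90)%180-90)/360
    print('to',p,'translation',d.round(3),'twist',round(tw,4),'yaw_y now',round(y,2),'rows',round(np.linalg.norm(d)*4,1))
E
python3 - <<'E'
from h import *
s=st(); to(s,[.482,.237,.105]); to(s,[.482,.237,.075])
E
```

```text
{'t': 1.1, 'ee_pos': [0.484, 0.234, 0.19], 'tool_rot': [-0.616, -3.08, 0.001], 'joint_positions': [0.407, 0.182, 2.082, -0.0, 0.878, -0.769], 'force': [0.953, 0.532, 0.219], 'finger_gap': 0.014, 'grasp_force': 0.0}
to [0.482, 0.237, 0.105] translation [0.017 0.01  0.427] twist 0 yaw_y now 67.38 rows 1.7
to [0.482, 0.237, 0.075] translation [0.017 0.01  0.577] twist 0 yaw_y now 67.38 rows 2.3
```

Call:
{"fn": "jog_arm", "kwargs": {"increments": [{"gripper":-1,"translation":[0,0,0.25],"twist":0},{"gripper":-1,"translation":[0,0,0.42],"twist":0},{"gripper":-1,"translation":[0,0,0.47],"twist":0},{"gripper":-1,"translation":[0,0,0.48],"twist":0},{"gripper":-1,"translation":[0,0,0.49],"twist":0}]}}

```text
t: 1.6
ee_pos: [0.4844, 0.2371, 0.0941]
tool_rot: [0.614, 3.08, 0.001]
force: [0.3, 0.3, 1.3]
finger_gap: 0.0004
grasp_force: 0.0
```

Call:
{"fn": "jog_arm", "kwargs": {"increments": [{"gripper":-1,"translation":[0,0,0.015],"twist":0},{"gripper":-1,"translation":[0,0,0.03],"twist":0},{"gripper":-1,"translation":[0,0,0.04],"twist":0},{"gripper":-1,"translation":[0,0,0.045],"twist":0}]}}

```text
t: 2.0
ee_pos: [0.4845, 0.237, 0.0845]
tool_rot: [0.614, 3.08, 0.002]
force: [1.3, 2.4, 4.2]
finger_gap: 0.0003
grasp_force: 2.0
```

Call:
{"fn": "jog_arm", "kwargs": {"increments": [{"gripper":-1,"translation":[0,0,0.01],"twist":0},{"gripper":-1,"translation":[0,0,0.02],"twist":0},{"gripper":-1,"translation":[0,0,0.025],"twist":0}]}}

```text
t: 2.3
ee_pos: [0.4845, 0.2369, 0.0798]
tool_rot: [0.614, 3.08, 0.001]
force: [-4.2, 1.8, 27.7]
finger_gap: 0.0005
grasp_force: 13.3
```

Call:
{"fn": "jog_arm", "kwargs": {"increments": [{"gripper":-1,"translation":[0.1,-0.05,-0.22],"twist":0},{"gripper":-1,"translation":[0.2,-0.1,-0.44],"twist":0},{"gripper":-1,"translation":[0.28,-0.12,-0.66],"twist":0},{"gripper":-1,"translation":[0.28,-0.12,-0.9],"twist":0},{"gripper":-1,"translation":[0.28,-0.12,-1],"twist":0}]}}

```text
t: 2.8
ee_pos: [0.4232, 0.2361, 0.2828]
tool_rot: [0.613, 3.078, 0.003]
force: [-0.2, 0.1, -0.7]
finger_gap: 0.0007
grasp_force: 0.0
```

Call:
{"fn": "jog_arm", "kwargs": {"increments": [{"gripper":0,"translation":[0,0,0],"twist":0},{"gripper":0,"translation":[0,0,0],"twist":0},{"gripper":0,"translation":[0,0,0],"twist":0},{"gripper":0,"translation":[0,0,0],"twist":0},{"gripper":0,"translation":[0,0,0],"twist":0}]}}

```text
t: 3.3
ee_pos: [0.4225, 0.2356, 0.2779]
tool_rot: [-0.614, -3.079, 0.002]
force: [0.5, 0.8, -0.6]
finger_gap: 0.0376
grasp_force: 0.0
```

```bash
python3 - <<'E'
from h import *
s=st(); c=cap('top','top2.png')
cv2.imwrite('pics/top2c.png',cv2.resize(c['pixels'][130:280,170:370,::-1],None,fx=4,fy=4,interpolation=cv2.INTER_CUBIC))
a=np.radians(-37); ax=np.array([np.cos(a),np.sin(a)]); g=np.array([.532,-.007])-.012*ax
to(s,[*g,.10],53); to(s,[*g,.02],53)
E
```

```text
{'t': 3.3, 'ee_pos': [0.423, 0.236, 0.278], 'tool_rot': [-0.614, -3.079, 0.002], 'joint_positions': [0.46, -0.032, 2.129, -0.0, 1.047, -0.716], 'force': [0.488, 0.778, -0.56], 'finger_gap': 0.038, 'grasp_force': 0.0}
to [np.float64(0.5224163738794325), np.float64(0.00022178027782457886), 0.1] translation [-0.914 -0.894  0.889] twist 0.0401 yaw_y now 67.43 rows 6.2
to [np.float64(0.5224163738794325), np.float64(0.00022178027782457886), 0.02] translation [-0.915 -0.893  1.289] twist 0.0401 yaw_y now 67.43 rows 7.3
```

View pics/top2c.png

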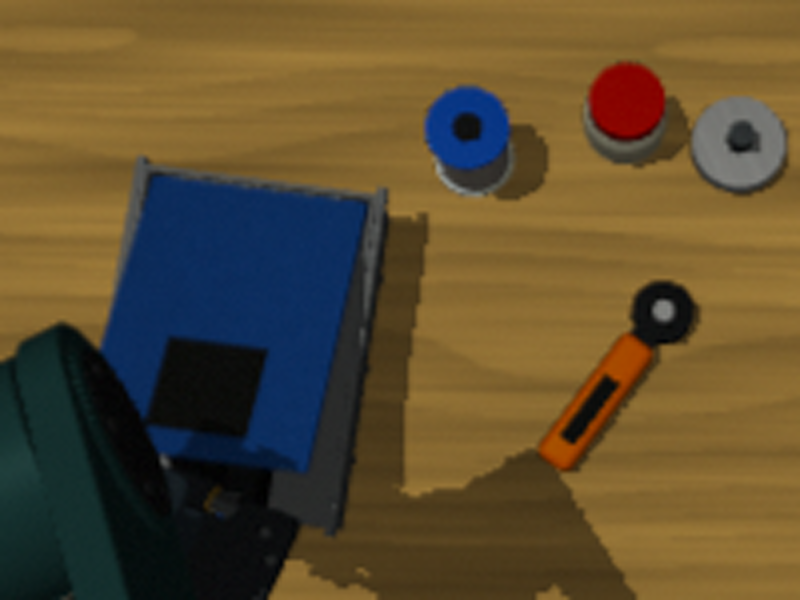

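The lid is released and still rising (edge now around (210,245) in the full picture). The cutter is unmoved, from (309,245) to (336,208). I'll move sideways clear of the lid, then to the cutter.

Call:
{"fn": "jog_arm", "kwargs": {"increments": [{"gripper":0.2,"translation":[-0.385,-0.925,0],"twist":0.04},{"gripper":0.2,"translation":[-0.385,-0.925,0],"twist":0.04},{"gripper":0.2,"translation":[-0.385,-0.925,0],"twist":0.04},{"gripper":0.2,"translation":[-0.385,-0.925,0],"twist":0.04},{"gripper":0.2,"translation":[-0.385,-0.925,0],"twist":0.04}]}}

```text
t: 3.85
ee_pos: [0.4227, 0.0311, 0.2788]
tool_rot: [1.004, 2.977, -0.001]
force: [0.3, 0.3, 0.9]
finger_gap: 0.0549
grasp_force: 0.0
```

```bash
python3 - <<'E'
from h import *
s=st(); 
to(s,[.5225,0,.10],53); to(s,[.5225,0,.021],53)
E
```

```text
{'t': 3.85, 'ee_pos': [0.423, 0.031, 0.279], 'tool_rot': [1.004, 2.977, -0.001], 'joint_positions': [0.019, -0.151, 2.234, -0.001, 1.059, -0.901], 'force': [0.258, 0.328, 0.871], 'finger_gap': 0.055, 'grasp_force': 0.0}
to [0.5225, 0, 0.1] translation [-0.491  0.179  0.894] twist -0.0008 yaw_y now 52.72 rows 4.1
to [0.5225, 0, 0.021] translation [-0.491  0.179  1.289] twist -0.0008 yaw_y now 52.72 rows 5.6
```

Call:
{"fn": "jog_arm", "kwargs": {"increments": [{"gripper":0.2,"translation":[-0.49,0.18,0.895],"twist":0},{"gripper":0.2,"translation":[-0.49,0.18,0.895],"twist":0},{"gripper":0.2,"translation":[-0.49,0.18,0.895],"twist":0},{"gripper":0.2,"translation":[-0.49,0.18,0.895],"twist":0},{"gripper":0.2,"translation":[-0.49,0.18,0.895],"twist":0}]}}

```text
t: 4.35
ee_pos: [0.522, 0.0053, 0.0944]
tool_rot: [-0.994, -2.973, 0.003]
force: [-0.4, -0.7, -0.1]
finger_gap: 0.0548
grasp_force: 0.0
```

```bash
python3 - <<'E'
from h import *
s=st(); c=cap('wrist','w1.png'); cap('top')
z=c['z_map']; H,W=z.shape; u,v=np.meshgrid(np.arange(W),np.arange(H)); K=c['mtx']
P=np.stack([(u-K[0,2])/K[0,0]*z,-(v-K[1,2])/K[1,1]*z,-z,np.ones_like(z)],-1)@np.linalg.inv(c['camera_from_world']).T
hsv=cv2.cvtColor(c['pixels'],cv2.COLOR_RGB2HSV)
m=(hsv[...,0]<16)&(hsv[...,1]>190)&(P[...,2]>.018)&(P[...,2]<.03)&(z>0)
q=P[m][:,:2].astype(np.float32); print(len(q),cv2.minAreaRect(q))
t=load('top'); print('blue lid edge area', [world(t,*p).round(3) for p in ((225,150),(235,150),(245,155))])
to(s,[.5225,0,.021],53)
E
```

```text
{'t': 4.35, 'ee_pos': [0.522, 0.005, 0.094], 'tool_rot': [-0.994, -2.973, 0.003], 'joint_positions': [-0.034, 0.322, 2.137, -0.0, 0.691, -0.96], 'force': [-0.366, -0.673, -0.08], 'finger_gap': 0.055, 'grasp_force': 0.0}
3490 ((0.5191778540611267, 0.00021848082542419434), (0.025230228900909424, 0.11654119193553925), 54.21776580810547)
blue lid edge area [array([0.657, 0.207, 0.254]), array([0.669, 0.194, 0.213]), array([0.662, 0.174, 0.195])]
to [0.5225, 0, 0.021] translation [-0.02  -0.018  0.367] twist 0.0001 yaw_y now 53.02 rows 1.5
```

View pics/w1.png

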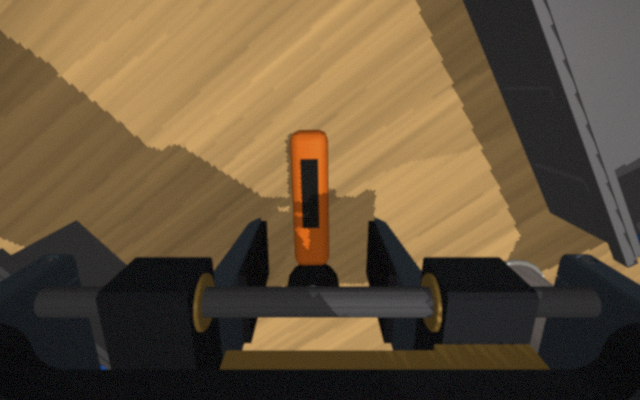

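The wrist view shows the handle at (310,195), parallel to and centred between the fingers (x 265 to 370). The blue lid now stands open (edge at z of about 0.25).

Call:
{"fn": "jog_arm", "kwargs": {"increments": [{"gripper":0.2,"translation":[-0.02,-0.02,0.2],"twist":0},{"gripper":0.2,"translation":[-0.02,-0.02,0.3],"twist":0},{"gripper":0.2,"translation":[-0.02,-0.02,0.35],"twist":0},{"gripper":0.2,"translation":[-0.02,-0.02,0.365],"twist":0},{"gripper":0.2,"translation":[-0.02,-0.02,0.365],"twist":0}]}}

```text
t: 4.95
ee_pos: [0.5243, -0.0001, 0.0282]
tool_rot: [0.995, 2.978, 0.001]
force: [-0.1, 0.3, 0.1]
finger_gap: 0.0548
grasp_force: 0.0
```

Call:
{"fn": "jog_arm", "kwargs": {"increments": [{"gripper":-1,"translation":[0,0,0],"twist":0},{"gripper":-1,"translation":[0,0,0],"twist":0},{"gripper":-1,"translation":[0,0,0],"twist":0},{"gripper":-1,"translation":[0,0,0],"twist":0},{"gripper":-1,"translation":[0,0,0],"twist":0}], "grip_force": 25}}

```text
t: 5.45
ee_pos: [0.5239, -0.0004, 0.0273]
tool_rot: [0.996, 2.979, -0.0]
force: [-2.1, 0.1, 7.4]
finger_gap: 0.026
grasp_force: 25.0
```

Call:
{"fn": "jog_arm", "kwargs": {"increments": [{"gripper":-1,"translation":[0,0,0],"twist":0},{"gripper":-1,"translation":[0,0,0],"twist":0}]}}

```text
t: 5.65
ee_pos: [0.5238, -0.0004, 0.0273]
tool_rot: [0.996, 2.98, -0.0]
force: [-2.0, -0.8, 8.0]
finger_gap: 0.026
grasp_force: 25.0
```

Call:
{"fn": "jog_arm", "kwargs": {"increments": [{"gripper":-1,"translation":[0,0,-0.1],"twist":0},{"gripper":-1,"translation":[0,0,-0.3],"twist":0},{"gripper":-1,"translation":[0,0,-0.5],"twist":0},{"gripper":-1,"translation":[0,0,-0.65],"twist":0},{"gripper":-1,"translation":[0,0,-0.7],"twist":0}]}}

```text
t: 6.15
ee_pos: [0.525, -0.0004, 0.1699]
tool_rot: [0.995, 2.976, 0.002]
force: [0.1, -0.3, -1.3]
finger_gap: 0.0261
grasp_force: 25.0
```

```bash
python3 - <<'E'
from h import *
s=st(); c=cap('top')
to(s,[.5455,.211,.167],83.5)
H,W=c['z_map'].shape; u,v=np.meshgrid(np.arange(W),np.arange(H)); z=c['z_map']; K=c['mtx']
P=np.stack([(u-K[0,2])/K[0,0]*z,-(v-K[1,2])/K[1,1]*z,-z,np.ones_like(z)],-1)@np.linalg.inv(c['camera_from_world']).T
m=(u>185)&(u<275)&(v>165)&(v<268)
m&=(P[...,2]>.066)&(P[...,2]<.082)
q=P[m][:,:2].astype(np.float32); print(len(q),cv2.minAreaRect(q))
cv2.imwrite('pics/top3c.png',cv2.resize(c['pixels'][130:280,170:370,::-1],None,fx=4,fy=4,interpolation=cv2.INTER_CUBIC))
E
```

```text
{'t': 6.15, 'ee_pos': [0.525, -0.0, 0.17], 'tool_rot': [0.995, 2.976, 0.002], 'joint_positions': [-0.045, 0.191, 2.118, 0.0, 0.828, -0.971], 'force': [0.112, -0.33, -1.317], 'finger_gap': 0.026, 'grasp_force': 24.98}
to [0.5455, 0.211, 0.167] translation [0.554 0.906 0.015] twist -0.0846 yaw_y now 53.04 rows 4.2
1049 ((0.5397396087646484, 0.23034906387329102), (0.1611911654472351, 0.21874049305915833), 83.43309020996094)
```

View pics/top3c.png

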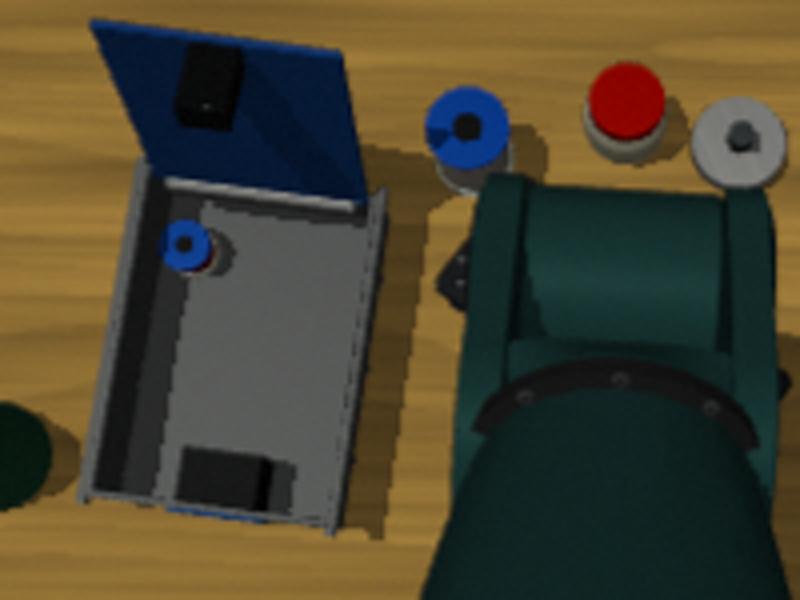

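The crop shows the blue lid fully open, the box empty except for the spool at (187,247) in the +y hinge corner, and the cutter held under the wrist. I'll carry it over the box.

Call:
{"fn": "jog_arm", "kwargs": {"increments": [{"gripper":-1,"translation":[0.1,0.16,0],"twist":-0.015},{"gripper":-1,"translation":[0.25,0.4,0],"twist":-0.035},{"gripper":-1,"translation":[0.4,0.65,0],"twist":-0.06},{"gripper":-1,"translation":[0.51,0.83,0.01],"twist":-0.08},{"gripper":-1,"translation":[0.555,0.905,0.015],"twist":-0.085}]}}

```text
t: 6.7
ee_pos: [0.5432, 0.2141, 0.1621]
tool_rot: [-0.164, -3.136, 0.001]
force: [0.3, -1.0, -0.3]
finger_gap: 0.026
grasp_force: 25.0
```

Call:
{"fn": "jog_arm", "kwargs": {"increments": [{"gripper":-1,"translation":[0,0,0],"twist":0},{"gripper":-1,"translation":[0,0,0.1],"twist":0},{"gripper":-1,"translation":[0,0,0.2],"twist":0}]}}

```text
t: 7.0
ee_pos: [0.5433, 0.2106, 0.1222]
tool_rot: [-0.175, -3.136, 0.001]
force: [0.5, 0.2, -2.0]
finger_gap: 0.0257
grasp_force: 25.0
```

```bash
python3 - <<'E'
from h import *
s=st(); cap('side','side2.png')
c=cap('wrist','w2.png')
to(s,[.5455,.211,.034],83.5)
E
```

```text
{'t': 7.0, 'ee_pos': [0.543, 0.211, 0.122], 'tool_rot': [-0.175, -3.136, 0.001], 'joint_positions': [0.33, 0.353, 2.016, -0.0, 0.774, -1.13], 'force': [0.522, 0.166, -1.98], 'finger_gap': 0.026, 'grasp_force': 24.98}
to [0.5455, 0.211, 0.034] translation [-0.011  0.004  0.441] twist 0.0003 yaw_y now 83.62 rows 1.8
```

View pics/w2.png

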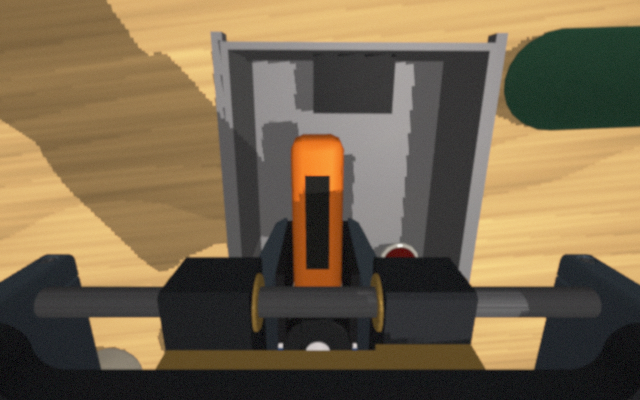

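The cutter is aligned with the box: handle at (318,210), latch housing at (353,85), spool at (400,250) clear to the side. Now I'll lower it.

Call:
{"fn": "jog_arm", "kwargs": {"increments": [{"gripper":-1,"translation":[-0.01,0,0.1],"twist":0},{"gripper":-1,"translation":[-0.01,0,0.2],"twist":0},{"gripper":-1,"translation":[-0.01,0,0.3],"twist":0},{"gripper":-1,"translation":[-0.01,0,0.38],"twist":0},{"gripper":-1,"translation":[-0.01,0,0.4],"twist":0}]}}

```text
t: 7.6
ee_pos: [0.545, 0.2102, 0.0424]
tool_rot: [-0.175, -3.134, 0.002]
force: [-1.0, -0.2, -0.5]
finger_gap: 0.0256
grasp_force: 25.0
```

Call:
{"fn": "jog_arm", "kwargs": {"increments": [{"gripper":-1,"translation":[0,0,0],"twist":0}]}}

```text
t: 7.7
ee_pos: [0.5456, 0.2105, 0.0436]
tool_rot: [-0.175, -3.136, 0.001]
force: [1.0, -0.3, -0.4]
finger_gap: 0.0259
grasp_force: 25.0
```

Call:
{"fn": "jog_arm", "kwargs": {"increments": [{"gripper":-1,"translation":[0,0,0.02],"twist":0},{"gripper":-1,"translation":[0,0,0.035],"twist":0},{"gripper":-1,"translation":[0,0,0.045],"twist":0},{"gripper":-1,"translation":[0,0,0.05],"twist":0}]}}

```text
t: 8.1
ee_pos: [0.5459, 0.2109, 0.034]
tool_rot: [0.174, 3.137, 0.0]
force: [-0.5, -0.2, -1.5]
finger_gap: 0.0256
grasp_force: 25.0
```

Call:
{"fn": "jog_arm", "kwargs": {"increments": [{"gripper":-1,"translation":[0,0,0.005],"twist":0},{"gripper":-1,"translation":[0,0,0.005],"twist":0}]}}

```text
t: 8.3
ee_pos: [0.5458, 0.2108, 0.0329]
tool_rot: [-0.174, -3.137, 0.0]
force: [-0.4, 0.5, -1.7]
finger_gap: 0.026
grasp_force: 25.0
```

Call:
{"fn": "jog_arm", "kwargs": {"increments": [{"gripper":-1,"translation":[0,0,0.005],"twist":0},{"gripper":-1,"translation":[0,0,0.008],"twist":0},{"gripper":-1,"translation":[0,0,0.008],"twist":0}]}}

```text
t: 8.6
ee_pos: [0.5459, 0.2108, 0.0313]
tool_rot: [0.174, 3.137, 0.0]
force: [-0.2, 0.9, -1.3]
finger_gap: 0.0258
grasp_force: 25.0
```

Call:
{"fn": "jog_arm", "kwargs": {"increments": [{"gripper":-1,"translation":[0,0,0.005],"twist":0},{"gripper":-1,"translation":[0,0,0.01],"twist":0},{"gripper":-1,"translation":[0,0,0.01],"twist":0}]}}

```text
t: 8.9
ee_pos: [0.5462, 0.2108, 0.0308]
tool_rot: [-0.174, -3.137, 0.0]
force: [-9.5, -4.6, 28.5]
finger_gap: 0.0259
grasp_force: 25.0
```

Call:
{"fn": "jog_arm", "kwargs": {"increments": [{"gripper":-1,"translation":[0,0,-0.007],"twist":0},{"gripper":-0.3,"translation":[0,0,-0.007],"twist":0},{"gripper":0,"translation":[0,0,-0.007],"twist":0},{"gripper":0,"translation":[0,0,-0.007],"twist":0},{"gripper":0,"translation":[0,0,-0.007],"twist":0}]}}

```text
t: 9.4
ee_pos: [0.5458, 0.2108, 0.0306]
tool_rot: [-0.174, -3.137, 0.0]
force: [0.2, -0.1, 1.1]
finger_gap: 0.0454
grasp_force: 0.0
```

Call:
{"fn": "jog_arm", "kwargs": {"increments": [{"gripper":0,"translation":[0,0,-0.05],"twist":0},{"gripper":0,"translation":[0,0,-0.15],"twist":0},{"gripper":0,"translation":[0,0,-0.35],"twist":0},{"gripper":0,"translation":[0,0,-0.6],"twist":0},{"gripper":0,"translation":[0,0,-0.85],"twist":0}]}}

```text
t: 9.9
ee_pos: [0.5454, 0.2106, 0.203]
tool_rot: [-0.174, -3.136, 0.0]
force: [0.5, 0.1, 0.1]
finger_gap: 0.0455
grasp_force: 0.0
```

```bash
python3 - <<'E'
from h import *
s=st(); c=cap('wrist','w3.png')
E
```

```text
{'t': 9.9, 'ee_pos': [0.545, 0.211, 0.203], 'tool_rot': [-0.174, -3.136, 0.0], 'joint_positions': [0.329, 0.236, 1.985, 0.0, 0.92, -1.131], 'force': [0.497, 0.095, 0.066], 'finger_gap': 0.046, 'grasp_force': 0.0}
```

View pics/w3.png

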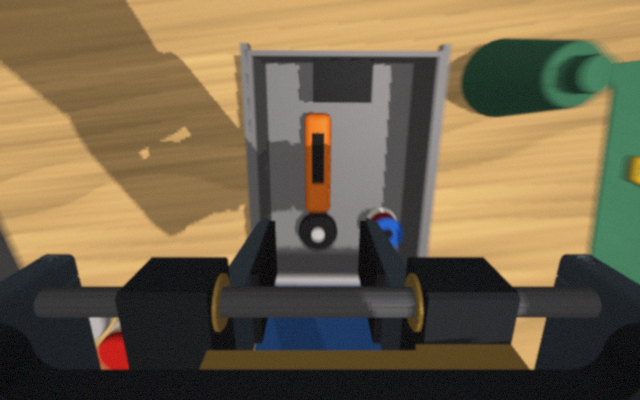

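The cutter lies on the box floor at (318,170), clear of the housing and the spool. Next I'll go over the lid and behind it with the fingers closed.

Call:
{"fn": "jog_arm", "kwargs": {"increments": [{"gripper":-1,"translation":[0,0,-0.25],"twist":0},{"gripper":-1,"translation":[0,0,-0.5],"twist":0},{"gripper":-1,"translation":[-0.2,0.09,-0.55],"twist":0},{"gripper":-1,"translation":[-0.42,0.09,-0.55],"twist":0},{"gripper":-1,"translation":[-0.64,0.09,-0.55],"twist":0}]}}

```text
t: 10.45
ee_pos: [0.6765, 0.2148, 0.3127]
tool_rot: [0.173, 3.135, 0.001]
force: [-0.3, 1.4, -0.1]
finger_gap: 0.0083
grasp_force: 0.0
```

Call:
{"fn": "jog_arm", "kwargs": {"increments": [{"gripper":-1,"translation":[-0.21,0,0],"twist":0},{"gripper":-1,"translation":[-0.23,0,0],"twist":0},{"gripper":-1,"translation":[-0.23,0,0],"twist":0}]}}

```text
t: 10.75
ee_pos: [0.7211, 0.2091, 0.3105]
tool_rot: [-0.175, -3.136, 0.0]
force: [-0.8, 0.0, 0.2]
finger_gap: 0.0005
grasp_force: 0.0
```

```bash
cat >> h.py <<'E'
B=dict(blue=((.540,.230),-6.5),white=((.519,-.227),3.1))
def inbox(s,b):
    (x,y),a=B[b]; a=np.radians(a); d=np.array(s['ee_pos'][:2])-[x,y]
    print(b,'box xy',(d@[np.cos(a),np.sin(a)]).round(4),(d@[-np.sin(a),np.cos(a)]).round(4),'tip z',round(s['ee_pos'][2]-.017,4))
E
python3 - <<'E'
from h import *
s=st(); inbox(s,'blue')
for th in np.arange(1.8,-.01,-.2):
    r=.145+.02*(1.8-th)/1.8
    print(round(th,1), 'tip centre bx',round(.098-r*np.cos(th)+.006*np.sin(th)+.016,4),'TCP z',round(.066+r*np.sin(th)+.006*np.cos(th)+.017,4))
E
```

```text
{'t': 10.75, 'ee_pos': [0.721, 0.209, 0.311], 'tool_rot': [-0.175, -3.136, 0.0], 'joint_positions': [0.251, 0.385, 1.573, 0.0, 1.184, -1.208], 'force': [-0.794, 0.008, 0.232], 'finger_gap': 0.0, 'grasp_force': 0.0}
blue box xy 0.1823 -0.0003 tip z 0.2935
1.8 tip centre bx 0.1528 TCP z 0.2228
1.6 tip centre bx 0.1243 TCP z 0.23
1.4 tip centre bx 0.0945 TCP z 0.2313
1.2 tip centre bx 0.0646 TCP z 0.2265
1.0 tip centre bx 0.0359 TCP z 0.2157
0.8 tip centre bx 0.0095 TCP z 0.1992
0.6 tip centre bx -0.0133 TCP z 0.1774
0.4 tip centre bx -0.0315 TCP z 0.151
0.2 tip centre bx -0.0443 TCP z 0.1212
0.0 tip centre bx -0.051 TCP z 0.089
```

Call:
{"fn": "jog_arm", "kwargs": {"increments": [{"gripper":-1,"translation":[0,0,0.22],"twist":0},{"gripper":-1,"translation":[0,0,0.4],"twist":0},{"gripper":-1,"translation":[0,0,0.43],"twist":0},{"gripper":-1,"translation":[0,0,0.43],"twist":0}]}}

```text
t: 11.15
ee_pos: [0.7198, 0.2096, 0.2248]
tool_rot: [-0.174, -3.135, 0.001]
force: [0.4, -0.9, 0.3]
finger_gap: 0.0005
grasp_force: 0.0
```

Call:
{"fn": "jog_arm", "kwargs": {"increments": [{"gripper":-1,"translation":[0.15,0,-0.01],"twist":0},{"gripper":-1,"translation":[0.29,0,-0.025],"twist":0},{"gripper":-1,"translation":[0.44,0,-0.03],"twist":0},{"gripper":-1,"translation":[0.587,0,-0.01],"twist":0},{"gripper":-1,"translation":[0.73,0,0.045],"twist":0}]}}

```text
t: 11.65
ee_pos: [0.5769, 0.2263, 0.2198]
tool_rot: [0.174, 3.13, 0.004]
force: [6.8, 0.5, 0.3]
finger_gap: 0.0007
grasp_force: 2.5
```

```bash
python3 - <<'E'
from h import *
s=st(); inbox(s,'blue'); cap('side','side3.png')
E
```

```text
{'t': 11.65, 'ee_pos': [0.577, 0.226, 0.22], 'tool_rot': [0.174, 3.13, 0.004], 'joint_positions': [0.337, 0.266, 1.911, -0.001, 0.957, -1.123], 'force': [6.808, 0.513, 0.29], 'finger_gap': 0.001, 'grasp_force': 2.539}
blue box xy 0.037 0.0005 tip z 0.2028
```

View pics/side3.png

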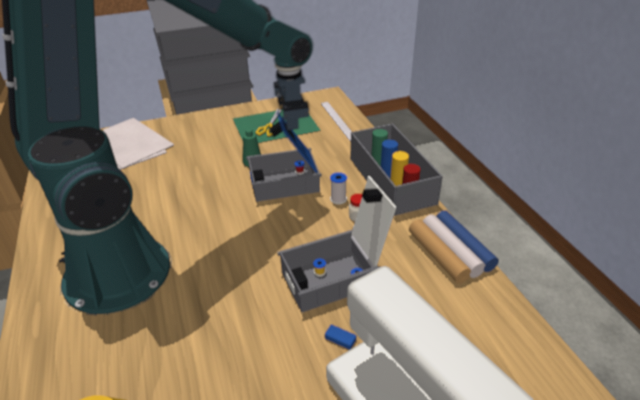

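The side view shows the blue lid at about 60 degrees, edge at (282,118), with the gripper behind it. I'll keep following the arc down.

Call:
{"fn": "jog_arm", "kwargs": {"increments": [{"gripper":-1,"translation":[0.13,0,0.085],"twist":0},{"gripper":-1,"translation":[0.245,0,0.19],"twist":0},{"gripper":-1,"translation":[0.335,0,0.325],"twist":0},{"gripper":-1,"translation":[0.4,0,0.475],"twist":0},{"gripper":-1,"translation":[0.435,0,0.61],"twist":0}]}}

```text
t: 12.2
ee_pos: [0.4918, 0.2365, 0.096]
tool_rot: [0.173, 3.131, 0.004]
force: [20.2, -12.2, 91.1]
finger_gap: 0.0004
grasp_force: 49.7
```

Call:
{"fn": "jog_arm", "kwargs": {"increments": [{"gripper":-1,"translation":[0,0,0.02],"twist":0},{"gripper":-1,"translation":[0,0,0.035],"twist":0},{"gripper":-1,"translation":[0,0,0.04],"twist":0}]}}

```text
t: 12.5
ee_pos: [0.4911, 0.236, 0.0874]
tool_rot: [0.174, 3.134, 0.002]
force: [1.5, 0.9, 4.5]
finger_gap: 0.0004
grasp_force: 1.8
```

Call:
{"fn": "jog_arm", "kwargs": {"increments": [{"gripper":-1,"translation":[0,0,0.01],"twist":0},{"gripper":-1,"translation":[0,0,0.02],"twist":0},{"gripper":-1,"translation":[0,0,0.025],"twist":0}]}}

```text
t: 12.8
ee_pos: [0.4905, 0.2357, 0.0818]
tool_rot: [0.174, 3.134, 0.002]
force: [3.5, 2.8, 8.9]
finger_gap: 0.0005
grasp_force: 3.8
```

Call:
{"fn": "jog_arm", "kwargs": {"increments": [{"gripper":-1,"translation":[0,0,0.005],"twist":0},{"gripper":-1,"translation":[0,0,0.01],"twist":0},{"gripper":-1,"translation":[0,0,0.01],"twist":0}]}}

```text
t: 13.1
ee_pos: [0.4907, 0.2358, 0.0807]
tool_rot: [0.174, 3.134, 0.002]
force: [-2.1, -0.3, 24.1]
finger_gap: 0.0007
grasp_force: 11.9
```

Call:
{"fn": "jog_arm", "kwargs": {"increments": [{"gripper":-1,"translation":[0,0,-0.05],"twist":0},{"gripper":-1,"translation":[0,0,-0.25],"twist":0},{"gripper":-1,"translation":[0,0,-0.5],"twist":0},{"gripper":-1,"translation":[0,0,-0.75],"twist":0},{"gripper":-1,"translation":[0,0,-1],"twist":0}]}}

```text
t: 13.6
ee_pos: [0.4885, 0.2348, 0.281]
tool_rot: [-0.174, -3.136, 0.001]
force: [0.5, -1.3, 0.5]
finger_gap: 0.0007
grasp_force: 0.0
```

Call:
{"fn": "jog_arm", "kwargs": {"increments": [{"gripper":-1,"translation":[0,-0.25,-0.1],"twist":0},{"gripper":-1,"translation":[0,-0.5,-0.1],"twist":0},{"gripper":-1,"translation":[0,-0.75,-0.1],"twist":0},{"gripper":-1,"translation":[0,-1,-0.1],"twist":0},{"gripper":-1,"translation":[0,-1,-0.1],"twist":0}]}}

```text
t: 14.1
ee_pos: [0.4659, 0.0325, 0.299]
tool_rot: [-0.181, -3.136, 0.001]
force: [-0.2, 0.2, 1.0]
finger_gap: 0.0004
grasp_force: 0.0
```

```bash
python3 - <<'E'
from h import *
s=st(); c=cap('top','top4.png'); inbox(s,'white')
for p in ((225,234),(235,200),(215,190)): print(world(c,*p).round(3))
cv2.imwrite('pics/top4c.png',cv2.resize(c['pixels'][130:280,170:370,::-1],None,fx=4,fy=4,interpolation=cv2.INTER_CUBIC))
H,W=c['z_map'].shape; u,v=np.meshgrid(np.arange(W),np.arange(H)); z=c['z_map']; K=c['mtx']
P=np.stack([(u-K[0,2])/K[0,0]*z,-(v-K[1,2])/K[1,1]*z,-z,np.ones_like(z)],-1)@np.linalg.inv(c['camera_from_world']).T
q=P[(P[...,2]>.236)&(P[...,2]<.262)&(u>375)&(u<460)&(v>135)&(v<200)]; print('white lid top edge',len(q),q[:,:3].min(0),q[:,:3].max(0))
m=(u>370)&(u<455)&(v>187)&(v<275)&(P[...,2]>.066)&(P[...,2]<.082)
print('white rim',cv2.minAreaRect(P[m][:,:2].astype(np.float32)))
(x,y),a=B['white']; a=np.radians(a)
def tw(bx,zz): to(s,[x+bx*np.cos(a),y+bx*np.sin(a),zz],93.1)
tw(.185,.31)
E
```

```text
{'t': 14.1, 'ee_pos': [0.466, 0.033, 0.299], 'tool_rot': [-0.181, -3.136, 0.001], 'joint_positions': [0.02, -0.091, 2.142, -0.001, 1.091, -1.435], 'force': [-0.167, 0.155, 1.023], 'finger_gap': 0.0, 'grasp_force': 0.0}
white box xy -0.039 0.262 tip z 0.282
[0.493 0.235 0.07 ]
[0.578 0.214 0.071]
[0.603 0.266 0.071]
white lid top edge 615 [ 0.62278702 -0.28683737  0.23608371] [ 0.67657017 -0.1496071   0.26160767]
white rim ((0.518828272819519, -0.22703559696674347), (0.2023163139820099, 0.16137458384037018), 3.40594482421875)
to [np.float64(0.7037292840103492), np.float64(-0.21699541959781657), 0.31] translation [-1.325 -1.103 -0.055] twist -0.0269 yaw_y now 83.41 rows 6.9
```

View pics/top4c.png

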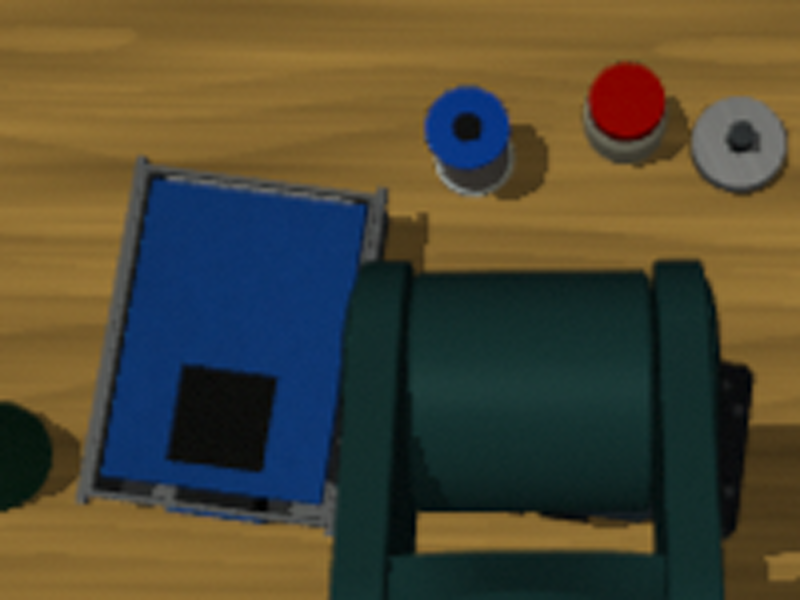

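The blue lid is flat (pad at (222,417) in the crop, z of about 0.071) and stayed shut after release, so it is latched. Next is the white lid, done more slowly.

Call:
{"fn": "jog_arm", "kwargs": {"increments": [{"gripper":-1,"translation":[-0.66,-0.55,-0.06],"twist":0},{"gripper":-1,"translation":[-0.66,-0.55,-0.06],"twist":0},{"gripper":-1,"translation":[-0.66,-0.55,-0.06],"twist":0},{"gripper":-1,"translation":[-0.66,-0.55,-0.06],"twist":0},{"gripper":-1,"translation":[-0.66,-0.55,-0.06],"twist":0}]}}

```text
t: 14.65
ee_pos: [0.5878, -0.0883, 0.3106]
tool_rot: [-0.176, -3.136, 0.0]
force: [-0.2, 0.1, -0.3]
finger_gap: 0.0001
grasp_force: 0.0
```

Call:
{"fn": "jog_arm", "kwargs": {"increments": [{"gripper":-1,"translation":[-0.66,-0.55,0],"twist":-0.027},{"gripper":-1,"translation":[-0.66,-0.55,0],"twist":-0.027},{"gripper":-1,"translation":[-0.66,-0.55,0],"twist":-0.027},{"gripper":-1,"translation":[-0.66,-0.55,0],"twist":-0.027},{"gripper":-1,"translation":[-0.66,-0.55,0],"twist":-0.027}]}}

```text
t: 15.15
ee_pos: [0.7063, -0.2116, 0.3099]
tool_rot: [0.091, -3.139, -0.001]
force: [-0.7, 0.9, -0.2]
finger_gap: 0.0007
grasp_force: 0.0
```

```bash
python3 - <<'E'
from h import *
s=st(); inbox(s,'white')
(x,y),a=B['white']; a=np.radians(a)
to(s,[x+.183*np.cos(a),y+.183*np.sin(a),.225],93.1)
E
```

```text
{'t': 15.15, 'ee_pos': [0.706, -0.212, 0.31], 'tool_rot': [0.091, -3.139, -0.001], 'joint_positions': [-0.323, 0.364, 1.603, 0.0, 1.176, -1.952], 'force': [-0.67, 0.928, -0.155], 'finger_gap': 0.001, 'grasp_force': 0.0}
white box xy 0.1878 0.0053 tip z 0.2929
to [np.float64(0.7017322106696968), np.float64(-0.21710357722378612), 0.225] translation [ 0.024 -0.027  0.424] twist 0.0007 yaw_y now 93.33 rows 1.7
```

Lower it behind the lid, then follow the same arc; I'll slow down near the end.

Call:
{"fn": "jog_arm", "kwargs": {"increments": [{"gripper":-1,"translation":[0.02,-0.02,0.2],"twist":0},{"gripper":-1,"translation":[0.02,-0.02,0.38],"twist":0},{"gripper":-1,"translation":[0.02,-0.02,0.425],"twist":0},{"gripper":-1,"translation":[0.02,-0.02,0.425],"twist":0}]}}

```text
t: 15.55
ee_pos: [0.7005, -0.214, 0.2248]
tool_rot: [0.094, -3.138, -0.002]
force: [-0.6, -0.7, 1.1]
finger_gap: 0.0004
grasp_force: 0.0
```

Call:
{"fn": "jog_arm", "kwargs": {"increments": [{"gripper":-1,"translation":[0.15,0,-0.01],"twist":0},{"gripper":-1,"translation":[0.29,0,-0.025],"twist":0},{"gripper":-1,"translation":[0.44,0,-0.03],"twist":0},{"gripper":-1,"translation":[0.587,0,-0.01],"twist":0},{"gripper":-1,"translation":[0.73,0,0.045],"twist":0}]}}

```text
t: 16.05
ee_pos: [0.5569, -0.2242, 0.2204]
tool_rot: [-0.093, 3.134, -0.004]
force: [6.3, -0.5, -0.6]
finger_gap: 0.0003
grasp_force: 2.4
```

Call:
{"fn": "jog_arm", "kwargs": {"increments": [{"gripper":-1,"translation":[0.07,0,0.045],"twist":0},{"gripper":-1,"translation":[0.13,0,0.085],"twist":0},{"gripper":-1,"translation":[0.19,0,0.14],"twist":0},{"gripper":-1,"translation":[0.245,0,0.19],"twist":0},{"gripper":-1,"translation":[0.29,0,0.25],"twist":0}]}}

```text
t: 16.55
ee_pos: [0.4974, -0.2277, 0.1661]
tool_rot: [-0.092, 3.14, -0.0]
force: [4.1, 0.1, 2.2]
finger_gap: 0.0005
grasp_force: 1.8
```

Call:
{"fn": "jog_arm", "kwargs": {"increments": [{"gripper":-1,"translation":[0.045,0,0.07],"twist":0},{"gripper":-1,"translation":[0.08,0,0.15],"twist":0},{"gripper":-1,"translation":[0.11,0,0.22],"twist":0}]}}

```text
t: 16.85
ee_pos: [0.4751, -0.2289, 0.1215]
tool_rot: [0.092, -3.14, -0.0]
force: [4.5, -0.1, 2.7]
finger_gap: 0.0001
grasp_force: 1.8
```

```bash
python3 - <<'E'
from h import *
s=st(); inbox(s,'white')
E
```

```text
{'t': 16.85, 'ee_pos': [0.475, -0.229, 0.122], 'tool_rot': [0.092, -3.14, -0.0], 'joint_positions': [-0.493, 0.278, 2.125, -0.0, 0.739, -2.123], 'force': [4.467, -0.082, 2.746], 'finger_gap': 0.0, 'grasp_force': 1.799}
white box xy -0.0439 0.0004 tip z 0.1045
```

Call:
{"fn": "jog_arm", "kwargs": {"increments": [{"gripper":-1,"translation":[0.01,0,0.04],"twist":0},{"gripper":-1,"translation":[0.02,0,0.08],"twist":0},{"gripper":-1,"translation":[0.03,0,0.12],"twist":0},{"gripper":-1,"translation":[0.03,0,0.145],"twist":0},{"gripper":-1,"translation":[0.03,0,0.165],"twist":0}]}}

```text
t: 17.35
ee_pos: [0.4693, -0.2292, 0.0893]
tool_rot: [0.092, -3.139, -0.0]
force: [-2.6, -0.8, 2.5]
finger_gap: 0.0007
grasp_force: 1.8
```

Call:
{"fn": "jog_arm", "kwargs": {"increments": [{"gripper":-1,"translation":[0,0,0.01],"twist":0},{"gripper":-1,"translation":[0,0,0.02],"twist":0},{"gripper":-1,"translation":[0,0,0.02],"twist":0}]}}

```text
t: 17.65
ee_pos: [0.4695, -0.2291, 0.0856]
tool_rot: [0.092, -3.14, -0.0]
force: [-1.6, -0.9, 4.3]
finger_gap: 0.0007
grasp_force: 1.7
```

Call:
{"fn": "jog_arm", "kwargs": {"increments": [{"gripper":-1,"translation":[0,0,0.01],"twist":0},{"gripper":-1,"translation":[0,0,0.02],"twist":0},{"gripper":-1,"translation":[0,0,0.025],"twist":0},{"gripper":-1,"translation":[0,0,0.028],"twist":0}]}}

```text
t: 18.05
ee_pos: [0.4697, -0.2292, 0.0805]
tool_rot: [0.092, -3.14, -0.0]
force: [-8.2, 2.7, 20.6]
finger_gap: 0.0004
grasp_force: 10.8
```

At the stop with about 21 N. Retract and check both lids.

Call:
{"fn": "jog_arm", "kwargs": {"increments": [{"gripper":-1,"translation":[0,0,-0.05],"twist":0},{"gripper":-1,"translation":[0,0,-0.25],"twist":0},{"gripper":-1,"translation":[0,0,-0.5],"twist":0},{"gripper":-1,"translation":[0,0,-0.75],"twist":0},{"gripper":-1,"translation":[0,0,-1],"twist":0}]}}

```text
t: 18.55
ee_pos: [0.4695, -0.229, 0.2823]
tool_rot: [-0.092, 3.14, -0.0]
force: [1.1, -0.0, 0.3]
finger_gap: 0.0005
grasp_force: 0.0
```

Call:
{"fn": "jog_arm", "kwargs": {"increments": [{"gripper":-1,"translation":[0,0.25,-0.1],"twist":0},{"gripper":-1,"translation":[0,0.5,-0.1],"twist":0},{"gripper":-1,"translation":[0,0.75,-0.1],"twist":0},{"gripper":-1,"translation":[0,1,-0.1],"twist":0},{"gripper":-1,"translation":[0,1,-0.1],"twist":0}]}}

```text
t: 19.05
ee_pos: [0.4574, -0.0255, 0.3003]
tool_rot: [-0.098, 3.139, 0.001]
force: [-0.7, -0.8, -0.0]
finger_gap: 0.0006
grasp_force: 0.0
```

```bash
python3 - <<'E'
from h import *
s=st(); c=cap('top','top5.png')
for p in ((225,234),(235,200),(215,190),(410,240),(415,215),(400,200)): print(p,world(c,*p).round(3))
E
```

```text
{'t': 19.05, 'ee_pos': [0.457, -0.026, 0.3], 'tool_rot': [-0.098, 3.139, 0.001], 'joint_positions': [-0.107, -0.11, 2.157, 0.001, 1.094, -1.741], 'force': [-0.678, -0.785, -0.032], 'finger_gap': 0.001, 'grasp_force': 0.0}
(225, 234) [0.493 0.235 0.07 ]
(235, 200) [0.579 0.214 0.071]
(215, 190) [0.603 0.266 0.07 ]
(410, 240) [ 0.485 -0.223  0.072]
(415, 215) [ 0.548 -0.238  0.07 ]
(400, 200) [ 0.585 -0.2    0.071]
```

View pics/top5.png

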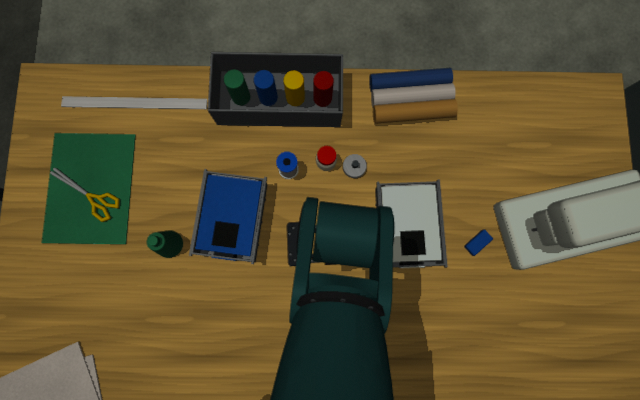

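Both lids are flat and shut (pads at (225,234) and (412,242)), and the other objects have not moved. Handing in.

```bash
python3 -c "
from cell import r
print(r.finish_job())"
```

```text
the job is handed in; nothing more can be done
None
```

The job is handed in (no verdict was returned): the cutter was laid on the blue box's floor, both lids stayed shut after release in the last top view, and nothing else appears moved; one brief 91 N wrist-force spike while closing the blue lid stayed under the 120 N limit.

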